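# Set the levelling foot of a test stand down on its bearing plate

## Robot

A 7-joint arm with a two-finger parallel gripper is mounted at the origin on the work surface. World frame = base frame: x ahead of the robot, y to its left, z up, the work surface at z = 0. Lengths are in m, angles in degrees, forces in N, time in s.
With the tool pointing down it reaches from about 0.425 to 0.875 m from the base axis. Payload 4.7 kg.
Tool frame: the origin (TCP) lies on the front face of the gripper's body, between the roots of the fingers; the fingertips stand 70 mm ahead of it and the grasp point (between the pads) lies 51 mm ahead of it; z points along the fingers, y is the direction in which the jaws open and shut (so a half turn about z gives the same grasp; the last joint's range is limited). The gripper opens to 87 mm and grips with 3 to 60 N. Pads are 19 mm wide; open, the fingers measure 117 mm over their backs; the gripper's body (75 mm by 190 mm) begins 51 mm behind the grasp point.
Start: joints at [64.807, 18.392, -4.016, 83.108, 1.295, 78.541, -3.26], TCP at [0.285, -0.584, 0.292] pointing down, gripper open.
Joint ranges: [-163.93, 163.93], [-17.29, 119.83], [-79.2, 71.16], [3.27, 140.29], [-89.18, 269.18], [5.43, 117.66], [-154.24, 154.24]. Speed limits (degrees/s): [147.25, 147.25, 180, 180, 180, 180, 180].

## Interface

Orientations are given as [roll, pitch, yaw] about the fixed x, y, z axes, in that order (R = Rz(yaw) Ry(pitch) Rx(roll)).
In Python, from cell import env gives the robot as it stands.
- The arm moves only by the tool drive_tool, never from a script. Its argument "commands" is a list of rows, each a list of 7 numbers: the shift along the tool's x, y, z in cm, then the turn, a rotation vector about the tool's x, y, z in degrees, then the opening, from 0 (shut) to 1 (fully open). In form: [[tx, ty, tz, rx, ry, rz, hand], ...]. A call has 1 to 20 rows; each row shifts and turns the commanded pose from where the row before left it, along the tool's axes as they then stand; what a row does not reach is not made up. A row lasts 1/12 s, in which the tool goes at most 41.7 mm and 7.16 degrees, less where a joint would pass 70% of its speed; a pose out of reach is approached as far as the arm can. A call is refused whole if a number of a shift passes 4.17 or a number of a turn 7.16, either way. A call with a gripper value outside its range is refused whole. The fingers move at their own pace and stop on an object; "force" is the grip in N (left out, the last holds). Time passes only in rows, so rows that do not move let the fingers close. It gives the time, the measured TCP pose, the force and the opening at its end, in the units of the state.
- env.get_obs(): the state, without advancing time (a new reading comes with each control period).
- env.read_camera(name): name is "scene" or "top" or "wrist"; returns a dict with "img" (400x640x3 uint8, blue, green, red), "mtx" (3x3 intrinsics, pixels), "pose" (4x4, takes a point from camera to world coordinates). Camera axes: x right, y down, z forward; pixel columns grow to the right and rows downward; lengths in m; the calibration is good to about 2 mm. A picture is of the moment at which its call begins. There is no depth.
- env.sign_off(): hands the job in, once; it reports no verdict.
The state is a dict: "time_s": time; "qpos": joint angles; "joint_velocities": joint speeds; "effort": joint torques, N m; "tool_pos": TCP position; "tool_rot": TCP orientation; "force": force on the tool from outside, world axes, zero at the start; "wrist_torque": the same for the moment, N m; "grip_width": finger opening in m.
Only numpy, scipy, OpenCV 4.12 (cv2) and the standard library are available. Lean on these libraries where they do the work, as an engineer would, in place of code of your own. Each camera call takes 0.05 s, during which the arm holds its last target.

## Task

Slide the loose steel bearing plate under the raised levelling foot of the blue test stand, flat on the bench, with its scribed circle centred beneath the foot. Then screw the foot down by its wing handle until it just bears on the plate, lightly and without pressing hard, and let go. Leave the other things on the bench where they are.

Things in the scene. Friction and masses are not known exactly. Their poses are not given: they have to be found in the camera images.
- stand: Blue test stand, fixed to the bench. Origin on the bench top under the foot's axis, z up. Its y axis points from the foot's axis to the stand's box body (190 mm wide in x, y = 95 to 335 mm, 90 mm high, with columns and a crosshead 165 mm high at y = 280 mm).
- lug (a point): On the foot's axis, at the top of the flat blue lug that carries the foot: 44 mm wide, 12 mm thick, underside 50 mm above the bench, reaching from the stand's body to 22 mm beyond the axis (to -y). Axes as the stand's. Below it is open to -y, -x and +x; a thin web stands under it from y = 53 mm on.
- foot: Levelling foot: a vertical screw with a dark steel wing handle on top, a bar 46 mm long (its x axis), 12 mm thick (y), 28 mm high, origin at the bar's centre about 98 mm above the bench; 14 mm neck below it. Clockwise from above the whole foot goes down, 20 mm a turn; thread friction 0.06 N m; it stays where left; 3.7 rad are free from any start. A rubber bush lets the bar twist 0.7 rad per N m.
- screw (a point): On the screw, 36 mm below the handle's centre, moving with it. Below the lug the foot ends in a rubber-soled shoe 40 mm across. Its stem's length differs each time: at first the sole is 1.5 to 10.5 mm above a plate under it, not known from the handle's height. It turns along; once touching it presses 8 N more per mm and rubs, adding 0.01 to 0.02 N m of turning moment per N.
- plate: Loose steel bearing plate, 0.35 to 0.65 kg, 60 mm wide (x), 8 mm thick, from y = -120 to +32 mm in its own frame, z up. Origin on the underside below the centre of the scribed circle, 45 mm across, where the shoe belongs. It fits in from the stand's -y side, its y axis roughly along the stand's, the rib then clear of the handle.
- rib (a point): Top centre of the plate's upright grip rib, 42 mm above the plate's underside, at y = -90 mm of the plate: 12 mm thick (x), 40 mm long (y), standing 34 mm above the plate. Axes as the plate's.
- tin: Bystander: closed aluminium sample tin, 64 mm across, 45 mm high, origin at the centre of its underside.
- ring: Bystander: brass sampling ring, 64 mm across, 22 mm high, origin at the centre of its underside.
- core: Bystander: upright grey concrete core, 50 mm across, 100 mm high, origin at the centre of its underside.
- weight: Bystander: brass knob weight, 40 mm across, 44 mm high, standing on the stand's body; origin at the centre of its underside.
- block: Bystander: dark steel block 60 x 40 x 25 mm, origin at the centre of its underside.
- dish: Bystander: white ceramic dish, 100 mm across, 30 mm high, origin at the centre of its underside.
Not all that is in view belongs to the job. Several things look just like the plate: the one meant starts farthest to the robot's left.

How it is judged (in metres and radians):
On the way, in this order (a step that is already met when the one before it is completed fails the run):
1. the plate lies flat on the bench, its circle within 10 mm of the foot axis, the foot not yet on it (horizontal distance between plate and stand below 0.01 m and height (world z) of plate below 0.003 m and angle between plate's own z axis and vertical below 0.04 rad and contact force between foot and plate below 0.5 N), for 0.2 s.
2. the foot is screwed down on to the plate (horizontal distance between plate and stand below 0.01 m and contact force between foot and plate above 1 N), for 0.2 s.
At the end, for the whole second after the job is handed in: the plate lies still and flat on the bench (within 3 mm and 0.04 rad) with its circle within 10 mm of the foot axis, and the foot bears on it with 1 to 15 N (all of step 2 and height (world z) of plate below 0.003 m and angle between plate's own z axis and vertical below 0.04 rad and linear speed of plate below 0.01 m/s and contact force between foot and plate below 15 N); the robot touches nothing.
It fails at once if the foot presses on the plate with more than 22 N (contact force between foot and plate above 22 N).
It fails at once if a bystander is moved more than 30 mm (distance of any of tin, ring, core, weight, block, dish from where it was at the start of the episode above 0.03 m).
It also fails if it takes over 72 s, if anything falls off the work surface, if the arm or the gripper's body presses on something with over 40 N, if the wrist force passes 120 N, or if a joint passes its speed limit or range.

## Working session

There is one attempt and no reset: what is moved stays moved. The work goes in short steps, Python scripts to look and compute and a tool call to move; the robot and the scene stay as the last step left them, time stands still between calls to the robot, and variables do not carry over. Pictures are saved under pics/ and viewed, and the job is handed in when it is done.

Besides the shell and the picture viewer there is one more tool, called after "Call:" by a JSON object that holds its "api" and its "payload", one argument or row to a line. drive_tool: Moves the arm, as the interface text tells. Its arguments: {"type":"object","properties":{"commands":{"type":"array"},"force":{"type":"number"}},"required":["commands"]}

```bash
ls; mkdir -p pics; python3 - <<'E'
from cell import env
import cv2
o=env.get_obs()
for k,v in o.items(): print(k,v)
for n in ("scene","top","wrist"):
    c=env.read_camera(n); cv2.imwrite(f"pics/{n}0.png",c["img"]); print(n,c["mtx"].tolist(),c["pose"].round(4).tolist())
E
```

```text
pics
time_s 0.0
qpos [64.80593312 18.4384654  -4.015297   83.17536226  1.29707846 78.5414205
 -3.26058445]
joint_velocities [-0.05381064  0.03787888 -0.10143853 -0.01346342 -0.09973982  0.01428316
  0.06692857]
effort [-6.14733472e-04 -4.91293466e+01 -4.04393105e-01 -3.12529528e+01
 -6.38757111e-02  4.38136014e-02  1.57384120e-04]
tool_pos [ 0.28472184 -0.58384731  0.29116408]
tool_rot [-1.79890112e+02  7.94001002e-03  2.60034422e+01]
force [-0.02331829 -0.91227471  0.99326622]
wrist_torque [-0.03453035 -0.01512293  0.04243141]
grip_width 0.08720513014129017
scene [[377.37907177597805, 0.0, 313.95608120563884], [0.0, 377.37907177597805, 199.0007134022952], [0.0, 0.0, 1.0]] [[0.5386, 0.6418, -0.5459, 1.0739], [0.8424, -0.4243, 0.3322, -0.5291], [-0.0184, -0.6388, -0.7692, 0.8375], [0.0, 0.0, 0.0, 1.0]]
top [[488.4941947400174, 0.0, 312.45500040406205], [0.0, 488.4941947400174, 194.7047493946414], [0.0, 0.0, 1.0]] [[0.0294, -0.9945, 0.1007, 0.4007], [-0.9996, -0.0293, 0.0024, -0.2108], [0.0006, -0.1007, -0.9949, 1.5699], [0.0, 0.0, 0.0, 1.0]]
wrist [[275.55566339415253, 0.0, 318.17796652926296], [0.0, 275.55566339415253, 199.42263023495525], [0.0, 0.0, 1.0]] [[0.4379, -0.8567, -0.2728, 0.3598], [-0.899, -0.4178, -0.1309, -0.5477], [-0.0018, 0.3026, -0.9531, 0.3837], [0.0, 0.0, 0.0, 1.0]]
```

View pics/scene0.png

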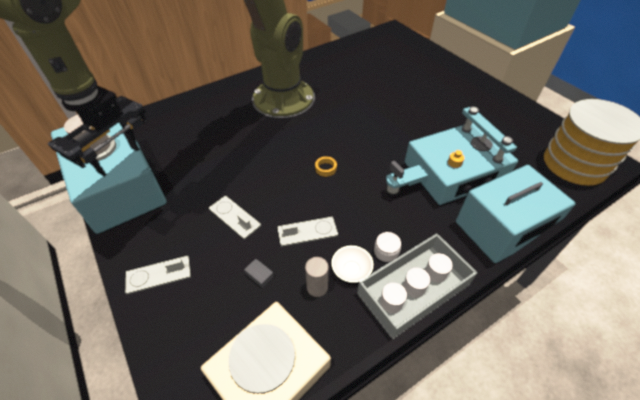

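View pics/top0.png

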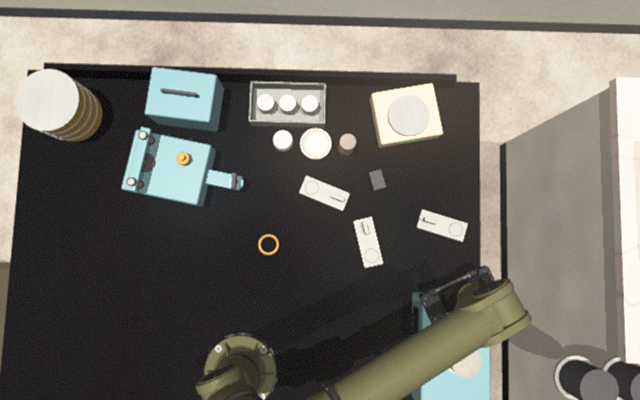

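View pics/wrist0.png

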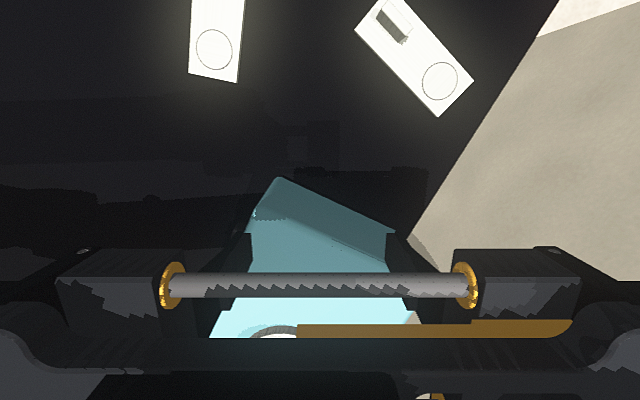

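The top view shows image-up as world +x and image-left as +y. The target plate is the leftmost one, at about (324,193). The stand's handle is near (235,181), and the stand's body lies to its left. Next I'll zoom in and measure.

```bash
cat > h.py <<'E'
import numpy as np, cv2
from cell import env
def ray(c,u,v,z):
    K,P=np.array(c["mtx"]),np.array(c["pose"]); d=P[:3,:3]@np.linalg.solve(K,[u,v,1.]); o=P[:3,3]
    return o+d*(z-o[2])/d[2]
def proj(c,p):
    K,P=np.array(c["mtx"]),np.array(c["pose"]); q=K@(P[:3,:3].T@(np.array(p)-P[:3,3])); return q[:2]/q[2]
def crop(c,x0,y0,x1,y1,s,name):
    cv2.imwrite("pics/"+name,cv2.resize(c["img"][y0:y1,x0:x1],None,fx=s,fy=s,interpolation=cv2.INTER_CUBIC))
def tri(c1,p1,c2,p2):
    A=[];b=[]
    for c,p in((c1,p1),(c2,p2)):
        P=np.array(c["pose"]);d=P[:3,:3]@np.linalg.solve(np.array(c["mtx"]),[*p,1.]);d/=np.linalg.norm(d)
        M=np.eye(3)-np.outer(d,d);A.append(M);b.append(M@P[:3,3])
    x=np.linalg.lstsq(np.vstack(A),np.hstack(b),rcond=None)[0];return x,[np.linalg.norm(m@x-q)*1000 for m,q in zip(A,b)]
E
python3 - <<'E'
from h import *
t=env.read_camera("top"); s=env.read_camera("scene")
crop(t,110,120,370,220,3,"topz.png"); crop(s,260,100,530,300,2.9,"scz.png")
g=t["img"].astype(int); m=(g.min(2)>150).astype(np.uint8)
cs,_=cv2.findContours(m[160:290,290:480].copy(),0,2)
for c in cs:
    if cv2.contourArea(c)>200:
        c=c+[290,160]; r=cv2.minAreaRect(c); b=cv2.boxPoints(r)
        w=np.array([ray(t,*p,0.008)[:2] for p in b]); ctr=w.mean(0)
        print(r, ctr.round(4), w.round(4).tolist())
# blue body top
hsv=cv2.cvtColor(t["img"],cv2.COLOR_BGR2HSV); m=((hsv[...,0]>80)&(hsv[...,0]<105)&(hsv[...,1]>60)&(hsv[...,2]>90)).astype(np.uint8)
m[:, :110]=0;m[:125]=0;m[225:]=0;m[:,260:]=0
print(m.sum()); cv2.imwrite("pics/bm.png",cv2.resize(m[115:225,110:260]*255,None,fx=4,fy=4))
E
```

```text
((367.8865051269531, 242.02725219726562), (48.54157638549805, 18.903209686279297), 76.50426483154297) [ 0.413  -0.3878] [[0.4793, -0.3392], [0.4951, -0.3977], [0.3465, -0.4361], [0.3309, -0.3782]]
((441.805419921875, 225.13243103027344), (48.083038330078125, 19.04205894470215), 17.10272979736328) [ 0.4733 -0.6228] [[0.4643, -0.5406], [0.5231, -0.5581], [0.4821, -0.7052], [0.4237, -0.6873]]
((324.0384216308594, 192.6923065185547), (47.376155853271484, 19.09188461303711), 22.380136489868164) [ 0.5664 -0.244 ] [[0.5645, -0.162], [0.6225, -0.1836], [0.5681, -0.3262], [0.5106, -0.3042]]
54
```

View pics/topz.png

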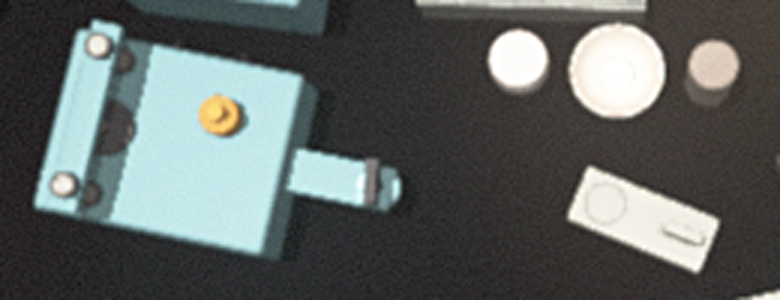

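View pics/scz.png

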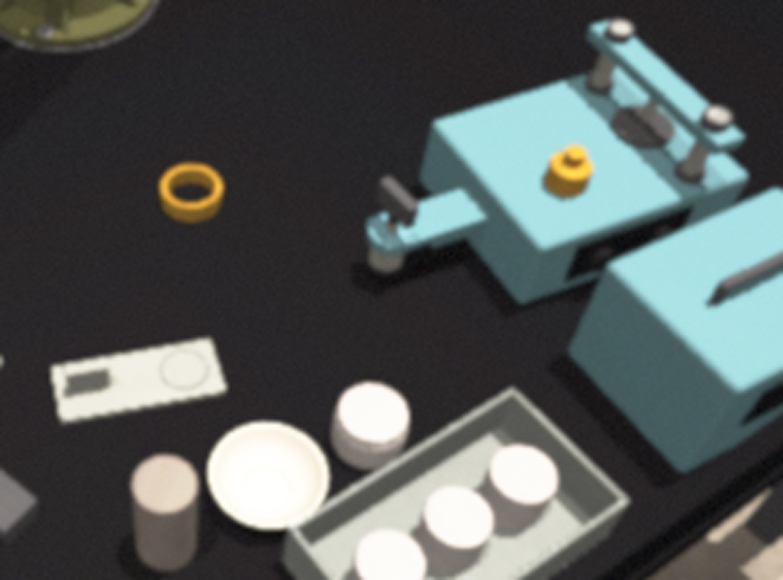

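View pics/bm.png

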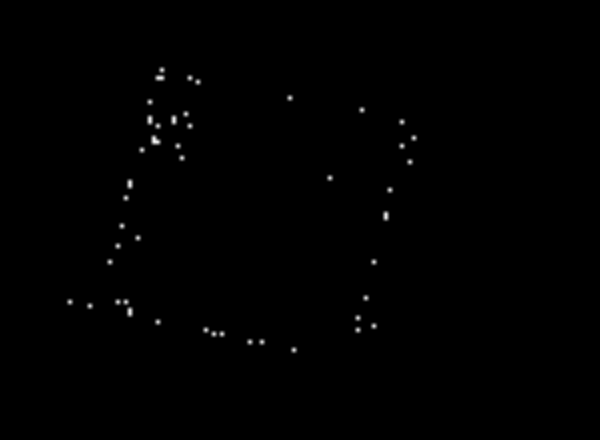

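The target plate lies at zoomed (643,220), with its circle at (605,203) and its rib at (683,232). The handle is at zoomed (372,182) in the top view and (398,195) in the scene view. Next I'll work out the rough stand and obstacle positions.

```bash
python3 - <<'E'
from h import *
t=env.read_camera("top"); s=env.read_camera("scene")
Z=lambda u,v:(u/3+110,v/3+120); S=lambda u,v:(u/2.9+260,v/2.9+100)
for n,p,z in [("body edge near +x",(302,75),.09),("body edge -x",(262,253),.09),("handle top",(371,172),.112),("lug tip",(400,188),.062),("lug a",(293,150),.062),("lug b",(289,187),.062),
 ("core top",(714,64),.1),("dish",(618,72),.03),("tin top",(518,61),.045),("rib top",(683,230),.042),("circle",(605,203),.008),("weight",(221,112),.134)]:
    print(n,ray(t,*Z(*p),z).round(4))
print("ring",ray(t,268,244,.022))
print("scene rib",ray(s,*S(88,375),.042)," circle",ray(s,*S(185,369),.008),"core",ray(s,*S(165,484),.1))
print("foot shoe low scene",ray(s,*S(386,262),.015), "handle tri",tri(t,Z(371,172),s,S(398,188)))
E
```

```text
body edge near +x [0.6948 0.1102 0.09  ]
body edge -x [0.5107 0.1415 0.09  ]
handle top [0.5938 0.0313 0.112 ]
lug tip [0.5845 0.0088 0.062 ]
lug a [0.621  0.1217 0.062 ]
lug b [0.5822 0.1238 0.062 ]
core top [ 0.7166 -0.3111  0.1   ]
dish [ 0.7199 -0.2137  0.03  ]
tin top [ 0.7255 -0.1076  0.045 ]
rib top [ 0.5514 -0.2865  0.042 ]
circle [ 0.5814 -0.2039  0.008 ]
weight [0.6465 0.1791 0.134 ]
ring [ 0.39704655 -0.07160936  0.022     ]
scene rib [ 0.56120593 -0.29083247  0.042     ]  circle [ 0.58293592 -0.20195973  0.008     ] core [ 0.71839426 -0.31024065  0.1       ]
foot shoe low scene [0.58838192 0.03332231 0.015     ] handle tri (array([0.59095142, 0.02769617, 0.12408041]), [np.float64(1.9451809496375299), np.float64(1.9451809496374555)])
```

Call:
{"api": "drive_tool", "payload": {
  "commands": [
    [2.6,-1.05,0,0,0,0,1],
    [2.6,-1.05,0,0,0,0,1],
    [2.6,-1.05,0,0,0,0,1],
    [2.6,-1.05,0,0,0,0,1],
    [2.6,-1.05,0,0,0,0,1],
    [2.6,-1.05,0,0,0,0,1],
    [2.6,-1.05,0,0,0,0,1],
    [2.6,-1.05,0,0,0,0,1],
    [2.6,-1.05,0,0,0,0,1],
    [2.6,-1.05,0,0,0,0,1],
    [2.6,-1.05,0,0,0,0,1],
    [0,0,0,0,0,-7.1,1],
    [0,0,0,0,0,-7.1,1],
    [0,0,0,0,0,-7.1,1],
    [0,0,0,0,0,-7.1,1],
    [0,0,0,0,0,-7.1,1],
    [0,0,0,0,0,-7.1,1],
    [0,0,0,0,0,-0.6,1],
    [0,0,0,0,0,0,1],
    [0,0,0,0,0,0,1]
  ]
}}

```text
time_s: 2.02
tool_pos: [0.4913, -0.3551, 0.2923]
tool_rot: [180.0, 0.0, 69.0]
force: [0.1, 0.2, 0.3]
grip_width: 0.0873
```

```bash
python3 - <<'E'
from h import *
w=env.read_camera("wrist"); cv2.imwrite("pics/w1.png",w["img"])
for n,p in [("rib",(.5506,-.2868,.042)),("circ",(.582,-.2027,.008)),("corner",(.6225,-.1836,.008)),("handle",(.588,.030,.112))]: print(n,proj(w,p))
E
```

```text
rib [344.407222   110.41812809]
circ [343.30532143  32.13737154]
corner [370.59768796   0.62107753]
handle [ 239.01132085 -429.55111452]
```

View pics/w1.png

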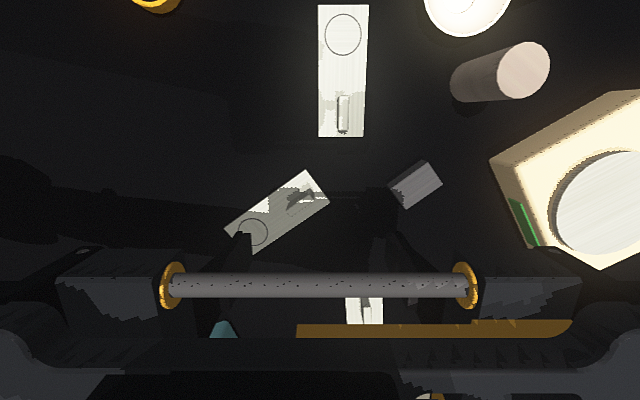

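The target plate is at (343,70) in the wrist view, with its circle at (343,33) and its rib at about (343,113). My predictions agree to about 2 px. I'll refine with a contour fit.

```bash
python3 - <<'E'
from h import *
w=env.read_camera("wrist")
g=w["img"]; m=(g.min(2)>90).astype(np.uint8); m[:, :300]=0; m[:,385:]=0; m[145:]=0
m=cv2.morphologyEx(m,cv2.MORPH_CLOSE,np.ones((5,5)))
cs,_=cv2.findContours(m,0,2); c=max(cs,key=cv2.contourArea)
q=np.array([ray(w,*p,0.008)[:2]*1000 for p in c[:,0]],np.float32)
r=cv2.minAreaRect(q); print(r); b=cv2.boxPoints(r); print(b)
print("circle",ray(w,343,34,.008)); crop(w,300,0,400,145,4,"w1z.png")
E
```

```text
((564.8591918945312, -245.9687042236328), (151.0980682373047, 60.07841873168945), 69.02300262451172)
[[ 509.76483 -305.75684]
 [ 565.8615  -327.2645 ]
 [ 619.95355 -186.18057]
 [ 563.8569  -164.67291]]
circle [ 0.58092753 -0.20436519  0.008     ]
```

View pics/w1z.png

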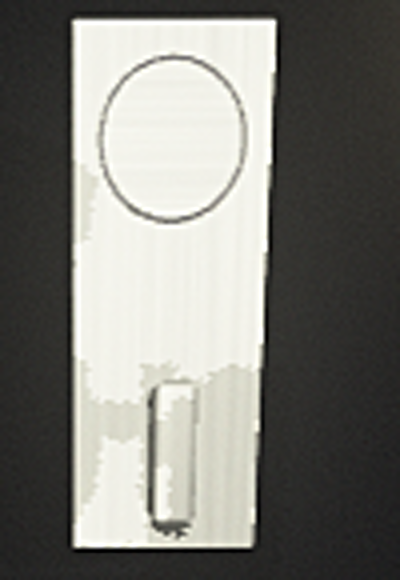

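Call:
{"api": "drive_tool", "payload": {
  "commands": [
    [2.08,0.75,0,0,0,0,1],
    [2.08,0.75,0,0,0,0,1],
    [2.08,0.75,0,0,0,0,1],
    [2.08,0.75,0,0,0,0,1],
    [0,0,3.4,0,0,0,1],
    [0,0,3.4,0,0,0,1],
    [0,0,3.4,0,0,0,1],
    [0,0,3.4,0,0,0,1],
    [0,0,3.4,0,0,0,1],
    [0,0,2.5,0,0,0,1],
    [0,0,1.3,0,0,0,1],
    [0,0,0,0,0,0,1],
    [0,0,0,0,0,0,1]
  ],
  "force": 30
}}

```text
time_s: 3.2
tool_pos: [0.5492, -0.288, 0.0846]
tool_rot: [-180.0, -0.0, 69.2]
force: [0.6, 0.1, 0.2]
grip_width: 0.0869
```

```bash
python3 - <<'E'
from h import *
w=env.read_camera("wrist"); cv2.imwrite("pics/w2.png",w["img"])
E
```

```text
(no output)
```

View pics/w2.png

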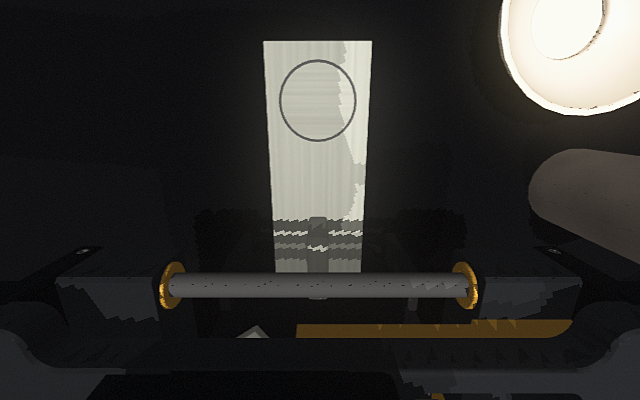

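The rib sits midway between the jaws at u≈318, and the circle is at (318,100), so the hand is centred. Closing now.

Call:
{"api": "drive_tool", "payload": {
  "commands": [
    [0,0,0,0,0,0,0],
    [0,0,0,0,0,0,0],
    [0,0,0,0,0,0,0],
    [0,0,0,0,0,0,0],
    [0,0,0,0,0,0,0],
    [0,0,0,0,0,0,0],
    [0,0,0,0,0,0,0],
    [0,0,0,0,0,0,0],
    [0,0,0,0,0,0,0]
  ],
  "force": 40
}}

```text
time_s: 4.0
tool_pos: [0.5489, -0.2879, 0.0842]
tool_rot: [-180.0, 0.0, 69.2]
force: [-0.4, 0.4, 0.7]
grip_width: 0.0351
```

```bash
python3 - <<'E'
from h import *
o=env.get_obs(); print(o["tool_pos"],o["tool_rot"],o["grip_width"],o["force"])
w=env.read_camera("wrist")
print("circ@",ray(w,318,100,.008))
E
```

```text
[ 0.54889628 -0.28791319  0.08417677] [-1.79992018e+02  3.98185026e-04  6.91985623e+01] 0.03505849392711253 [-0.39486969  0.36139447  0.65433934]
circ@ [ 0.58067058 -0.20390911  0.008     ]
```

Call:
{"api": "drive_tool", "payload": {
  "commands": [
    [0,0,0,0,0,0,0],
    [0,0,0,0,0,0,0],
    [0,0,0,0,0,0,0],
    [0,0,0,0,0,0,0],
    [0,0,0,0,0,0,0],
    [0,0,0,0,0,0,0],
    [0,0,0,0,0,0,0]
  ]
}}

```text
time_s: 4.63
tool_pos: [0.5489, -0.2879, 0.0842]
tool_rot: [180.0, 0.0, 69.2]
force: [0.9, -0.5, -0.3]
grip_width: 0.0116
```

Call:
{"api": "drive_tool", "payload": {
  "commands": [
    [1.0,-0.33,0,0,0,0,0],
    [1.3,-0.43,0,0,0,0,0],
    [1.3,-0.43,0,0,0,0,0],
    [1.3,-0.43,0,0,0,0,0],
    [1.3,-0.43,0,0,0,0,0],
    [1.3,-0.43,0,0,0,0,0],
    [1.3,-0.43,0,0,0,0,0],
    [1.3,-0.43,0,0,0,0,0],
    [1.3,-0.43,0,0,0,0,0],
    [1.2,-0.38,0,0,0,0,0],
    [0,0,0,0,0,-2.2,0],
    [0,0,0,0,0,-2.2,0],
    [0,0,0,0,0,-2.2,0],
    [0,0,0,0,0,-2.2,0],
    [0,0,0,0,0,-2.2,0],
    [0,0,0,0,0,0,0],
    [0,0,0,0,0,0,0]
  ]
}}

```text
time_s: 6.05
tool_pos: [0.5551, -0.1541, 0.0842]
tool_rot: [-180.0, -0.1, 80.2]
force: [-0.4, 0.6, -0.6]
grip_width: 0.0117
```

```bash
python3 - <<'E'
from h import *
o=env.get_obs(); print(o["tool_pos"],o["tool_rot"],o["grip_width"],o["force"])
w=env.read_camera("wrist"); cv2.imwrite("pics/w3.png",w["img"])
t=env.read_camera("top"); crop(t,110,120,370,220,3,"t3.png")
E
```

```text
[ 0.55505365 -0.15405628  0.08421173] [-1.79991484e+02 -5.85099560e-02  8.01901037e+01] 0.01170001260809706 [-0.38641392  0.6439817  -0.6331888 ]
```

View pics/w3.png

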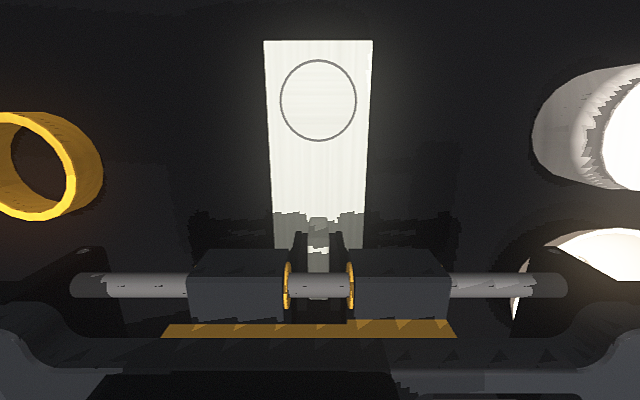

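View pics/t3.png

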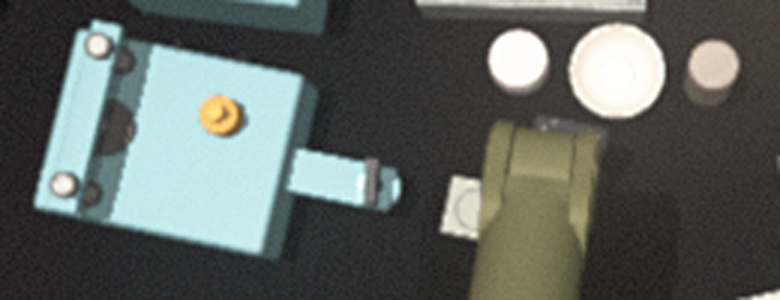

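The plate followed rigidly: its circle is still at (318,100) in the wrist view, and no lug is in view yet. The top view shows the plate end at zoomed (440-480,210), in line with the lug. Advancing.

Call:
{"api": "drive_tool", "payload": {
  "commands": [
    [1.0,0,0,0,0,0,0],
    [1.0,0,0,0,0,0,0],
    [1.0,0,0,0,0,0,0],
    [1.0,0,0,0,0,0,0],
    [0,0,0,0,0,0,0],
    [0,0,0,0,0,0,0]
  ]
}}

```text
time_s: 6.65
tool_pos: [0.562, -0.1136, 0.0842]
tool_rot: [-180.0, -0.1, 80.4]
force: [0.1, 0.9, -0.8]
grip_width: 0.012
```

```bash
python3 - <<'E'
from h import *
o=env.get_obs(); print(o["tool_pos"],o["tool_rot"],o["grip_width"],o["force"])
w=env.read_camera("wrist"); cv2.imwrite("pics/w4.png",w["img"])
t=env.read_camera("top"); crop(t,110,120,370,220,3,"t4.png")
s=env.read_camera("scene"); crop(s,340,100,540,240,4,"s4.png")
E
```

```text
[ 0.56197388 -0.11359921  0.08422718] [-1.79993229e+02 -7.55673146e-02  8.03696879e+01] 0.01198759342473943 [ 0.12875005  0.91455905 -0.81722913]
```

View pics/w4.png

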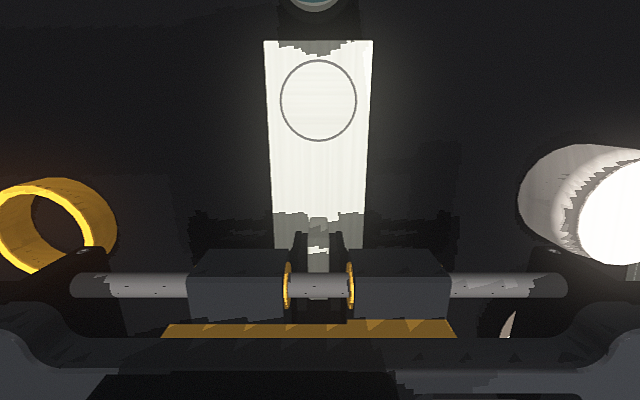

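View pics/s4.png

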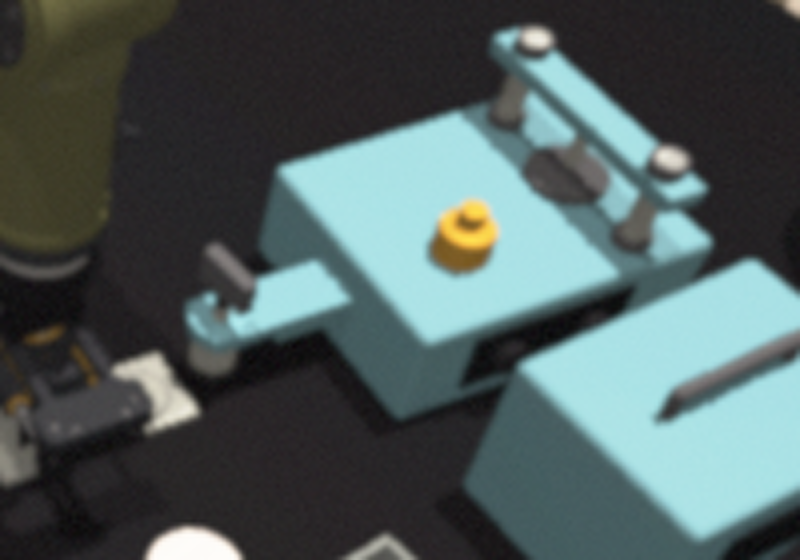

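The shoe and lug tip are now appearing at the top of the wrist view at (313,5), laterally in line with the plate. Advancing further.

Call:
{"api": "drive_tool", "payload": {
  "commands": [
    [0.7,0,0,0,0,0,0],
    [0.7,0,0,0,0,0,0],
    [0.7,0,0,0,0,0,0],
    [0.7,0,0,0,0,0,0],
    [0.7,0,0,0,0,0,0],
    [0,0,0,0,0,0,0],
    [0,0,0,0,0,0,0]
  ]
}}

```text
time_s: 7.38
tool_pos: [0.5678, -0.0797, 0.0842]
tool_rot: [-180.0, -0.1, 80.3]
force: [-0.1, 0.8, -1.4]
grip_width: 0.0117
```

```bash
python3 - <<'E'
from h import *
o=env.get_obs(); print(o["tool_pos"],o["tool_rot"],o["grip_width"],o["force"])
w=env.read_camera("wrist"); cv2.imwrite("pics/w5.png",w["img"])
t=env.read_camera("top"); crop(t,110,120,310,220,4,"t5.png")
E
```

```text
[ 0.56781906 -0.07970881  0.08420013] [-1.79995315e+02 -6.72304489e-02  8.03222648e+01] 0.011740177363586677 [-0.08807725  0.79199345 -1.38562677]
```

View pics/w5.png

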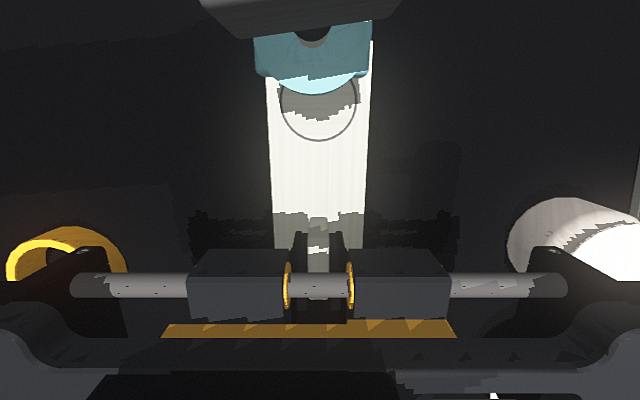

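View pics/t5.png

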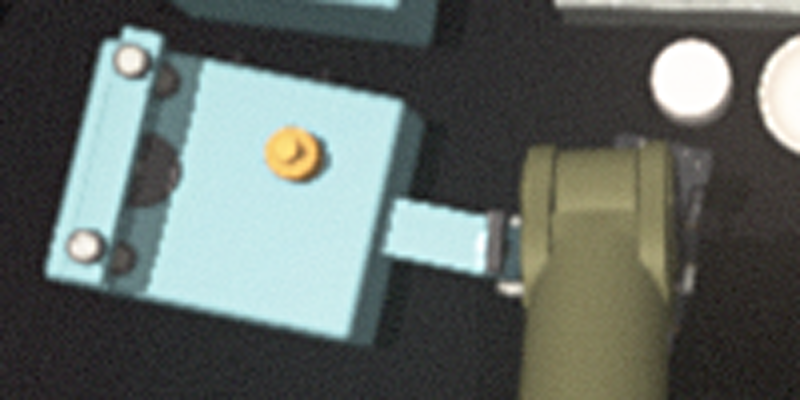

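```bash
python3 - <<'E'
from h import *
w=env.read_camera("wrist"); o=env.get_obs()
for n,p,z in [("tip",(313,95),.062),("L",(255,72),.062),("R",(371,75),.062),("neck",(313,47),.07),("circ",(318,100),.008)]: print(n,ray(w,*p,z).round(4))
u=np.array([np.cos(np.radians(80.3)),np.sin(np.radians(80.3))])
print("axis from tip",ray(w,313,95,.062)[:2]+.022*u, "circle from tool",o["tool_pos"][:2]+.09*u)
crop(w,190,0,440,150,3.2,"w5z.png")
E
```

```text
tip [0.5809 0.0077 0.062 ]
L [0.5605 0.0196 0.062 ]
R [0.6039 0.011  0.062 ]
neck [0.5837 0.0226 0.07  ]
circ [0.5828 0.0077 0.008 ]
axis from tip [0.58456773 0.02943219] circle from tool [0.5828181  0.00753705]
```

View pics/w5z.png

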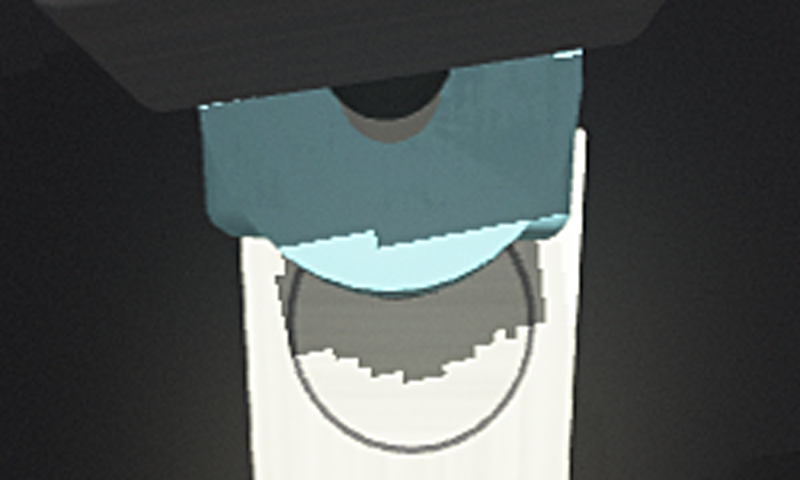

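The lug's rounded tip is at (313,92) and its sides are at u=255 and 371, centred about 1.7 mm left of the circle (318,100). The remaining shift is 23.5 mm forward and 1.7 mm to tool -y.

Call:
{"api": "drive_tool", "payload": {
  "commands": [
    [0.6,-0.05,0,0,0,0,0],
    [0.6,-0.05,0,0,0,0,0],
    [0.6,-0.05,0,0,0,0,0],
    [0.55,-0.02,0,0,0,0,0],
    [0,0,0,0,0,0,0],
    [0,0,0,0,0,0,0]
  ]
}}

```text
time_s: 8.03
tool_pos: [0.57, -0.0566, 0.0842]
tool_rot: [-180.0, -0.1, 80.3]
force: [-0.6, 0.6, -1.5]
grip_width: 0.0117
```

```bash
python3 - <<'E'
from h import *
o=env.get_obs(); print(o["tool_pos"],o["tool_rot"],o["grip_width"],o["force"])
w=env.read_camera("wrist"); crop(w,160,0,480,240,2.5,"w6.png")
s=env.read_camera("scene"); crop(s,340,130,460,220,6.5,"s6.png")
E
```

```text
[ 0.57001743 -0.05658266  0.08421214] [-1.79991509e+02 -5.32419522e-02  8.03001203e+01] 0.011734911437765075 [-0.61335912  0.58672115 -1.49790268]
```

View pics/w6.png

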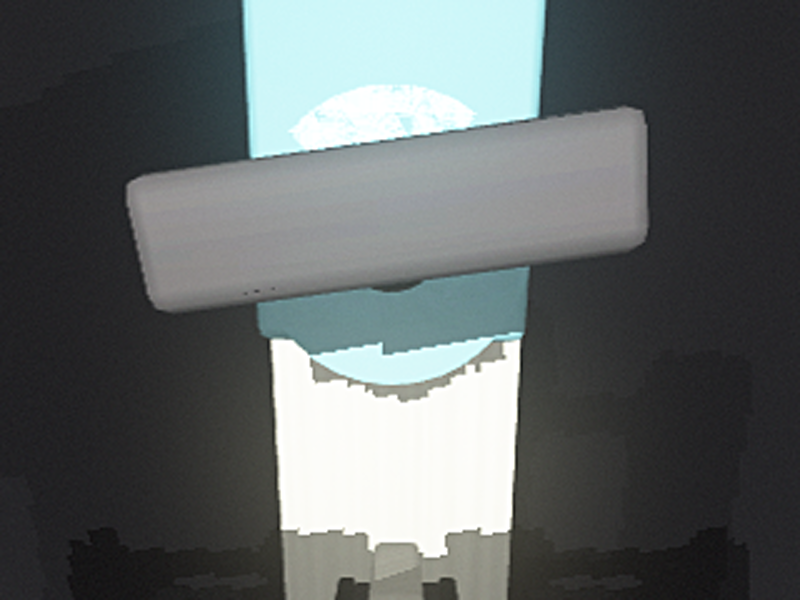

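View pics/s6.png

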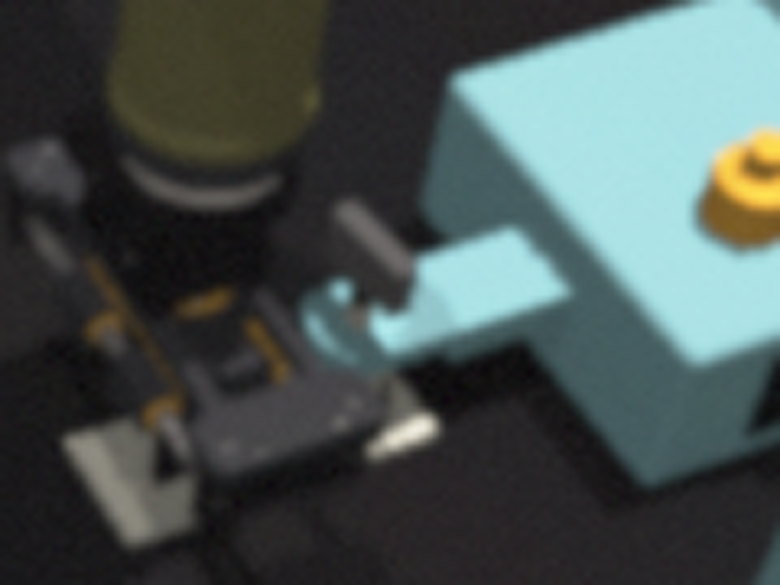

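The bar's top face has zoomed corners (128,180), (640,108), (645,245) and (155,310), turned about 8° relative to the tool. The lug tip is at zoomed (395,384) and the plate is under the lug.

```bash
python3 - <<'E'
from h import *
w=env.read_camera("wrist"); o=env.get_obs()
f=lambda p:(p[0]/2.5+160,p[1]/2.5)
c=[ray(w,*f(p),.112)[:2] for p in [(128,182),(640,108),(645,243),(158,310)]]
c=np.array(c); print(c.round(4), "ctr",c.mean(0), "lens",[np.linalg.norm(c[i]-c[(i+1)%4]).round(4) for i in range(4)])
d=(c[1]+c[2]-c[0]-c[3]); print("bar yaw",np.degrees(np.arctan2(d[1],d[0])))
u=np.array([np.cos(np.radians(80.3)),np.sin(np.radians(80.3))])
print("tip axis",ray(w,*f((395,384)),.062)[:2]+.022*u)
l=ray(w,*f((248,155)),.062);r=ray(w,*f((543,120)),.062);l2=ray(w,*f((245,5)),.062);r2=ray(w,*f((546,5)),.062)
print(l,r,l2,r2,(l+r)/2,(l2+r2)/2)
print("circle",o["tool_pos"][:2]+.09*u)
E
```

```text
[[0.5628 0.0364]
 [0.6066 0.0346]
 [0.6063 0.0239]
 [0.5624 0.0257]] ctr [0.58452716 0.03011415] lens [np.float64(0.0438), np.float64(0.0107), np.float64(0.0439), np.float64(0.0107)]
bar yaw -2.3556789292818276
tip axis [0.58490352 0.03008714]
[0.5652068  0.04609057 0.062     ] [0.60955327 0.04321367 0.062     ] [0.56930842 0.06501669 0.062     ] [0.61153134 0.05771412 0.062     ] [0.58738003 0.04465212 0.062     ] [0.59041988 0.0613654  0.062     ]
circle [0.58514189 0.03096795]
```

The circle at (0.5851,0.0310) against the axis at (0.5847,0.0301) is under 1.5 mm off. Releasing and rising.

Call:
{"api": "drive_tool", "payload": {
  "commands": [
    [0,0,0,0,0,0,0.6],
    [0,0,0,0,0,0,0.6],
    [0,0,0,0,0,0,0.6],
    [0,0,0,0,0,0,0.6],
    [0,0,0,0,0,0,0.6],
    [0,0,0,0,0,0,0.6],
    [0,0,0,0,0,0,0.6],
    [0,0,-2,0,0,0,0.6],
    [0,0,-3,0,0,0,0.6],
    [0,0,-3,0,0,0,0.6],
    [0,0,-4,0,0,0,0.6],
    [0,0,-4,0,0,0,0.6],
    [0,0,-1,0,0,0,0.6],
    [0,0,0,0,0,0,0.6]
  ]
}}

```text
time_s: 9.35
tool_pos: [0.5721, -0.0579, 0.2589]
tool_rot: [179.5, 0.0, 80.2]
force: [-0.3, 0.2, 0.8]
grip_width: 0.0522
```

```bash
python3 - <<'E'
from h import *
o=env.get_obs(); print(o["tool_pos"],o["tool_rot"],o["grip_width"],o["qpos"])
w=env.read_camera("wrist"); cv2.imwrite("pics/w7.png",w["img"]); crop(w,200,60,440,240,3.3,"w7z.png")
E
```

```text
[ 0.57213866 -0.05791984  0.25889608] [1.79516618e+02 1.57225178e-02 8.02023452e+01] 0.052181441408596034 [ 28.87065498  12.1333135  -29.3391168   96.22863805   6.29119877
  72.77817376 -11.53646717]
```

View pics/w7.png

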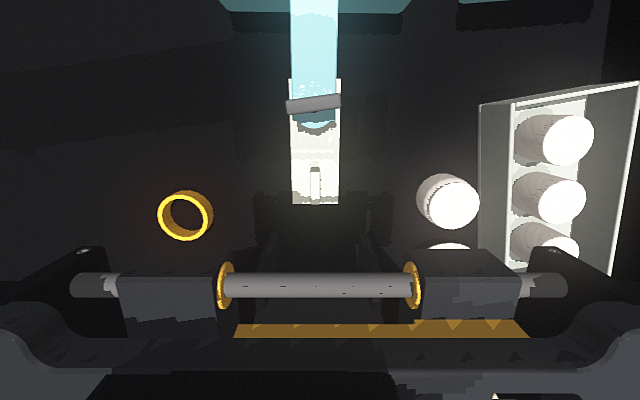

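View pics/w7z.png

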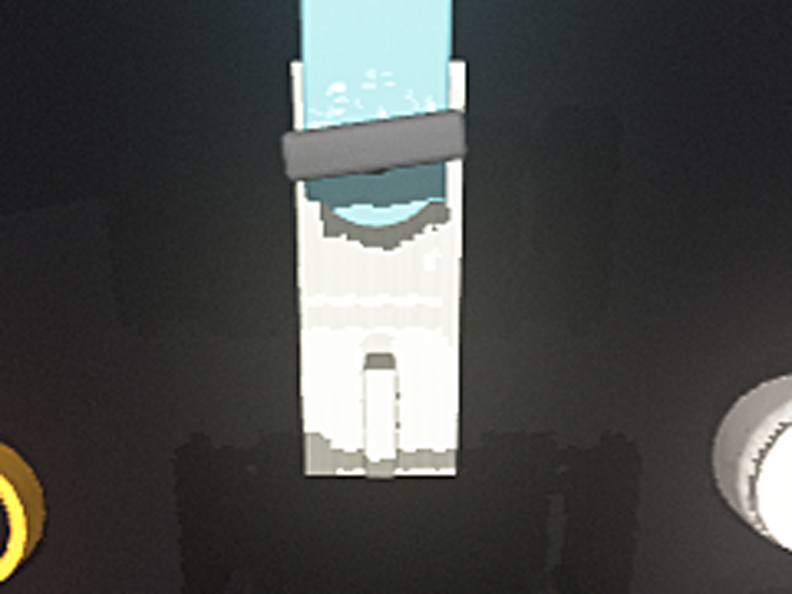

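```bash
python3 - <<'E'
from h import *
w=env.read_camera("wrist"); o=env.get_obs(); print(o["tool_rot"],o["tool_pos"])
f=lambda p:(p[0]/3.3+200,p[1]/3.3+60)
R=lambda p,z:ray(w,*f(p),z)[:2]
a,b,c,d=[R(p,.008) for p in [(305,475),(457,475),(467,62),(291,62)]]
n=((c+d)-(a+b))/2; L=np.linalg.norm(n); n/=L; print("L",L,"yaw",np.degrees(np.arctan2(n[1],n[0])),"circle",(a+b)/2+n*.12,(c+d)/2-n*.032)
h=np.array([R(p,.112) for p in [(283,133),(464,112),(466,157),(289,180)]]); print("handle",h.mean(0),h.round(4).tolist())
print("tip axis",R((375,227),.062)+.022*n)
E
```

```text
[1.79990413e+02 2.44503294e-02 8.02006395e+01] [ 0.56980774 -0.05808089  0.25402653]
L 0.15020459540144154 yaw 80.25483823613378 circle [0.58304719 0.03017855] [0.58274329 0.02840905]
handle [0.58287981 0.03046064] [[0.5612, 0.0372], [0.6055, 0.0344], [0.6045, 0.024], [0.5604, 0.0262]]
tip axis [0.58202168 0.03039928]
```

The plate is still in place and agrees with the axis within about 1.5 mm. Next I turn the tool to bar alignment at high height, towards yaw ≈178 so that a long clockwise stroke is available.

Call:
{"api": "drive_tool", "payload": {
  "commands": [
    [0,0,0,0,0,-7,0.6],
    [0,0,0,0,0,-7,0.6],
    [0,0,0,0,0,-7,0.6],
    [0,0,0,0,0,-7,0.6],
    [0,0,0,0,0,-7,0.6],
    [0,0,0,0,0,-7,0.6],
    [0,0,0,0,0,-7,0.6],
    [0,0,0,0,0,0,0.6]
  ]
}}

```text
time_s: 10.12
tool_pos: [0.5688, -0.0581, 0.2517]
tool_rot: [-179.8, -0.2, 129.4]
force: [0.6, -0.3, 0.6]
grip_width: 0.0522
```

```bash
python3 - <<'E'
from h import *
o=env.get_obs(); print(o["tool_pos"],o["tool_rot"],o["grip_width"],o["qpos"])
E
```

```text
[ 0.56883609 -0.05806942  0.25169004] [-179.84982709   -0.19255371  129.38321135] 0.05220205080152071 [ 33.43170869  13.23373586 -34.67111653  96.53494957   7.77219872
  72.90748981  36.53367985]
```

Call:
{"api": "drive_tool", "payload": {
  "commands": [
    [0,0,0,0,0,-6.9,0.6],
    [0,0,0,0,0,-6.9,0.6],
    [0,0,0,0,0,-6.9,0.6],
    [0,0,0,0,0,-6.9,0.6],
    [0,0,0,0,0,-6.9,0.6],
    [0,0,0,0,0,-6.9,0.6],
    [0,0,0,0,0,-6.9,0.6],
    [-0.3,2.2,0,0,0,0,0.6],
    [-0.3,2.2,0,0,0,0,0.6],
    [-0.3,2.2,0,0,0,0,0.6],
    [-0.3,2.2,0,0,0,0,0.6],
    [0,0,0,0,0,0,0.6],
    [0,0,0,0,0,0,0.6],
    [0,0,0,0,0,0,0.6]
  ]
}}

```text
time_s: 11.28
tool_pos: [0.5853, 0.0285, 0.2529]
tool_rot: [-180.0, -0.1, 177.4]
force: [0.9, -0.2, 0.4]
grip_width: 0.0521
```

```bash
python3 - <<'E'
from h import *
o=env.get_obs(); print(o["tool_pos"],o["tool_rot"],o["grip_width"],o["qpos"])
w=env.read_camera("wrist"); cv2.imwrite("pics/w8.png",w["img"]); t=env.read_camera("top"); crop(t,110,120,310,220,4,"t8.png")
print(proj(w,(.5843,.0302,.112)))
E
```

```text
[0.58530247 0.02853952 0.25294964] [-1.79955026e+02 -1.20856988e-01  1.77381091e+02] 0.05207540303406943 [ 30.63877225  16.50528184 -42.70258003  94.33954044  11.58934117
  73.82469721  73.22168164]
[320.4586352  208.85653177]
```

View pics/w8.png

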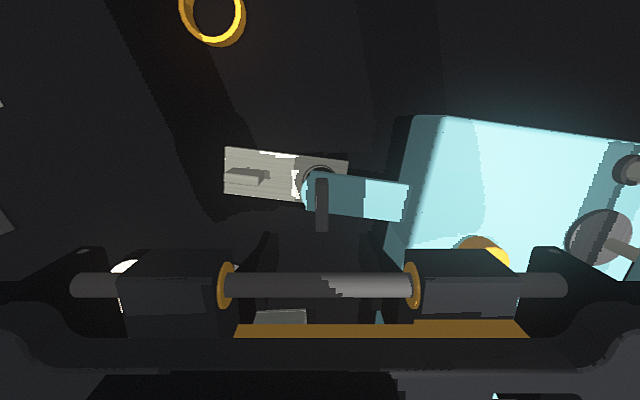

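View pics/t8.png

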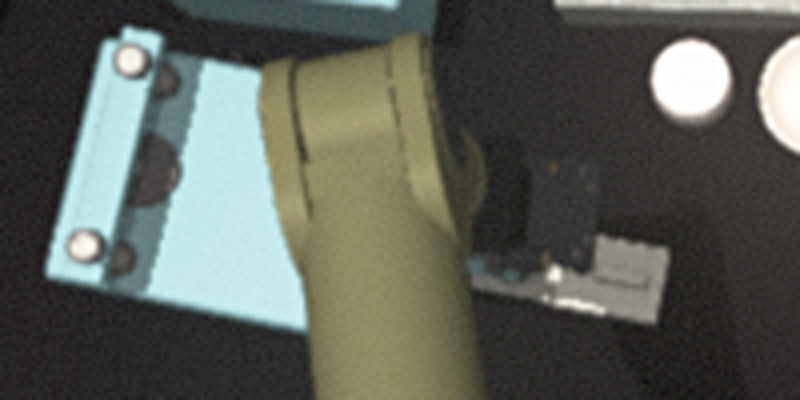

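The handle is at (321,205) and vertical in the wrist image, so the tool is aligned with the bar. It lies within a few pixels of the prediction.

```bash
python3 - <<'E'
from h import *
w=env.read_camera("wrist"); crop(w,270,150,370,250,6,"w8z.png"); print(ray(w,321.5,205,.112), ray(w,321.5,205,.108),env.get_obs()["tool_pos"])
E
```

```text
[0.581198   0.03046978 0.112     ] [0.58254391 0.03045192 0.108     ] [0.58563133 0.02773202 0.25365168]
```

View pics/w8z.png

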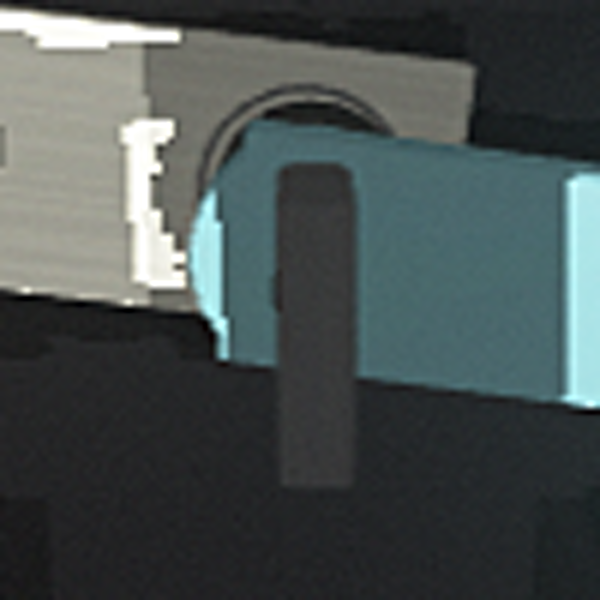

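Call:
{"api": "drive_tool", "payload": {
  "commands": [
    [0.14,0.28,2,0,0,0,0.6],
    [0,0,2,0,0,0,0.6],
    [0,0,2,0,0,0,0.6],
    [0,0,2,0,0,0,0.6],
    [0,0,1.5,0,0,0,0.6],
    [0,0,0.5,0,0,0,0.6],
    [0,0,0,0,0,0,0.6],
    [0,0,0,0,0,0,0.6],
    [0,0,0,0,0,0,0.6]
  ],
  "force": 15
}}

```text
time_s: 12.18
tool_pos: [0.5853, 0.032, 0.1555]
tool_rot: [-180.0, 0.1, 177.5]
force: [-0.1, 0.4, 0.5]
grip_width: 0.0522
```

```bash
python3 - <<'E'
from h import *
o=env.get_obs(); print(o["tool_pos"],o["tool_rot"],o["grip_width"],o["force"],o["wrist_torque"])
w=env.read_camera("wrist"); cv2.imwrite("pics/w9.png",w["img"])
s=env.read_camera("scene"); crop(s,340,110,460,200,6.5,"s9.png")
E
```

```text
[0.58530646 0.0320382  0.15551892] [-1.79994076e+02  1.18447542e-01  1.77464382e+02] 0.05220993301911409 [-0.06542532  0.39342921  0.45800097] [ 0.10203762 -0.12349134 -0.06214907]
```

View pics/w9.png

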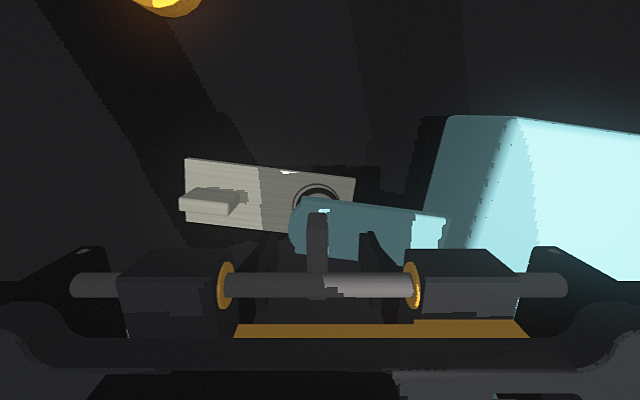

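View pics/s9.png

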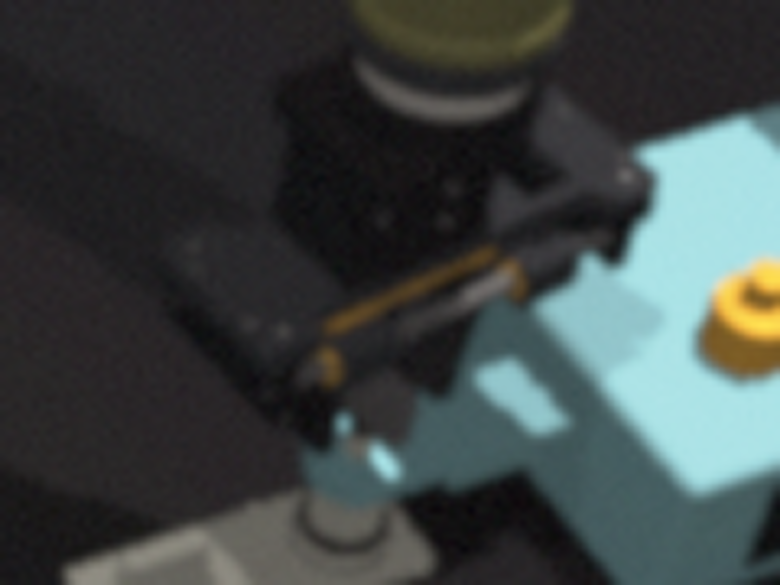

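The bar sits midway between the fingers at u≈317, and the shoe is inside the scribed circle in the scene view at (345,515). Closing on the bar.

```bash
cat > m.py <<'E'
from h import *
def meas(n=8):
    T=[];F=[];P=[]
    for i in range(n):
        env.read_camera("wrist"); o=env.get_obs(); T.append(o["wrist_torque"]);F.append(o["force"])
    T=np.array(T);F=np.array(F)
    print("t",o["time_s"],"T",T.mean(0).round(4),"sd",T.std(0).round(3),"F",F.mean(0).round(2),"pos",o["tool_pos"].round(4),"rot",o["tool_rot"].round(2),"g",round(o["grip_width"],4),"q7",o["qpos"][6].round(1))
if __name__=="__main__": meas()
E
python3 m.py
```

```text
t 12.6833 T [ 0.1283 -0.1151  0.013 ] sd [0.032 0.027 0.025] F [-0.17  0.17 -0.27] pos [0.5845 0.0322 0.1543] rot [-179.99    0.    177.5 ] g 0.0527 q7 69.8
```

Call:
{"api": "drive_tool", "payload": {
  "commands": [
    [0,0,0,0,0,0,0],
    [0,0,0,0,0,0,0],
    [0,0,0,0,0,0,0],
    [0,0,0,0,0,0,0],
    [0,0,0,0,0,0,0],
    [0,0,0,0,0,0,0],
    [0,0,0,0,0,0,0],
    [0,0,0,0,0,0,0],
    [0,0,0,0,0,0,0]
  ],
  "force": 30
}}

```text
time_s: 13.43
tool_pos: [0.5845, 0.0315, 0.1542]
tool_rot: [-179.9, -0.0, 177.5]
force: [-1.4, -1.6, 0.6]
grip_width: 0.0118
```

```bash
python3 m.py
```

```text
t 13.8333 T [-0.5657  0.042   0.0007] sd [0.102 0.05  0.019] F [-1.16 -2.86  1.5 ] pos [0.5845 0.0315 0.1542] rot [-1.7994e+02 -1.0000e-02  1.7747e+02] g 0.0119 q7 69.8
```

Call:
{"api": "drive_tool", "payload": {
  "commands": [
    [0,-0.1,0,0,0,0,0],
    [0,0,0.028,0,0,5,0],
    [0,0,0.028,0,0,5,0],
    [0,0,0.028,0,0,5,0],
    [0,0,0.028,0,0,5,0],
    [0,0,0,0,0,0,0]
  ]
}}

```text
time_s: 14.33
tool_pos: [0.5845, 0.0314, 0.1531]
tool_rot: [180.0, 0.0, 157.4]
force: [-0.3, -1.9, 1.0]
grip_width: 0.0117
```

```bash
python3 m.py
```

```text
t 14.7333 T [-0.4205 -0.004  -0.0365] sd [0.042 0.027 0.022] F [-0.87 -1.72  1.34] pos [0.5845 0.0314 0.1531] rot [179.98  -0.   157.54] g 0.012 q7 51.2
```

Call:
{"api": "drive_tool", "payload": {
  "commands": [
    [0,0,0.028,0,0,5,0],
    [0,0,0.028,0,0,5,0],
    [0,0,0.028,0,0,5,0],
    [0,0,0.028,0,0,5,0]
  ]
}}

```text
time_s: 15.07
tool_pos: [0.5845, 0.0314, 0.1521]
tool_rot: [180.0, -0.0, 137.3]
force: [0.2, -1.5, 2.1]
grip_width: 0.0118
```

```bash
sed -i 's/"q7"/"eff",o["effort"].round(3)[4:],"q7"/' m.py; python3 m.py; python3 - <<'E'
from h import *
w=env.read_camera("wrist"); cv2.imwrite("pics/w10.png",w["img"])
s=env.read_camera("scene"); crop(s,340,110,460,200,6.5,"s10.png")
E
```

```text
t 15.4667 T [-0.3487  0.0082 -0.0124] sd [0.036 0.033 0.038] F [-0.64 -2.04  1.13] pos [0.5845 0.0313 0.152 ] rot [ 1.7999e+02 -1.0000e-02  1.3757e+02] g 0.0118 eff [-0.433 -0.304  0.037] q7 32.3
```

View pics/w10.png

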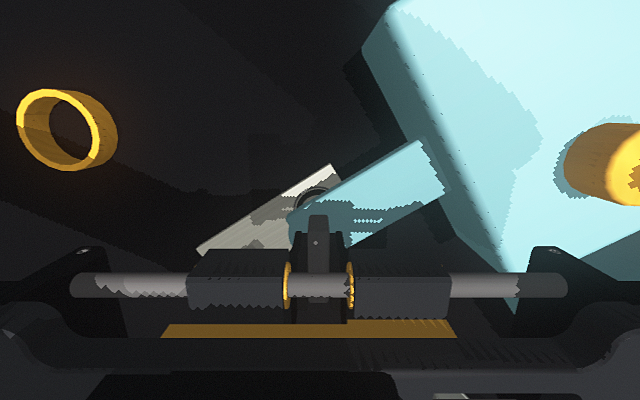

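View pics/s10.png

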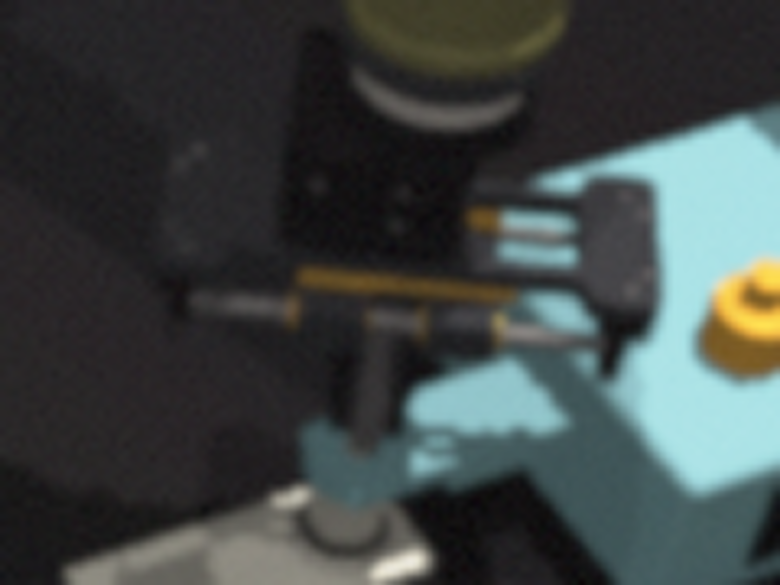

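The bar is turning with the tool (about 40° so far) and the fingers hold at u≈318. I'll make the end of each stroke slow so the torque reading isn't unloaded by overshoot.

Call:
{"api": "drive_tool", "payload": {
  "commands": [
    [0,0,0.017,0,0,3,0],
    [0,0,0.017,0,0,3,0],
    [0,0,0.011,0,0,2,0],
    [0,0,0.006,0,0,1,0],
    [0,0,0.006,0,0,1,0],
    [0,0,0.006,0,0,1,0],
    [0,0,0.003,0,0,0.5,0],
    [0,0,0.003,0,0,0.5,0],
    [0,0,0.003,0,0,0.5,0]
  ]
}}

```text
time_s: 16.32
tool_pos: [0.5845, 0.0313, 0.1514]
tool_rot: [180.0, -0.0, 125.0]
force: [-1.6, -1.6, 2.3]
grip_width: 0.012
```

```bash
python3 m.py
```

```text
t 16.7167 T [-0.2007  0.2119  0.0325] sd [0.024 0.021 0.022] F [-1.35 -0.72  2.92] pos [0.5845 0.0313 0.1513] rot [180.    -0.   125.01] g 0.0117 eff [-0.169 -0.577 -0.031] q7 20.4
```

Call:
{"api": "drive_tool", "payload": {
  "commands": [
    [0,0,0.017,0,0,3,0],
    [0,0,0.017,0,0,3,0],
    [0,0,0.011,0,0,2,0],
    [0,0,0.006,0,0,1,0],
    [0,0,0.006,0,0,1,0],
    [0,0,0.006,0,0,1,0],
    [0,0,0.003,0,0,0.5,0],
    [0,0,0.003,0,0,0.5,0]
  ]
}}

```text
time_s: 17.38
tool_pos: [0.5845, 0.0313, 0.1507]
tool_rot: [180.0, 0.0, 113.0]
force: [-2.3, -0.1, 4.2]
grip_width: 0.0121
```

```bash
python3 m.py
```

```text
t 17.7833 T [-0.0731  0.372   0.0318] sd [0.042 0.033 0.023] F [-2.24 -0.2   4.43] pos [0.5845 0.0313 0.1506] rot [180.    -0.   113.01] g 0.0118 eff [ 0.036 -0.754 -0.027] q7 8.9
```

Call:
{"api": "drive_tool", "payload": {
  "commands": [
    [0,0,0.0,0,0,3,0],
    [0,0,0.01,0,0,3,0],
    [0,0,0.01,0,0,2,0],
    [0,0,0.006,0,0,1,0],
    [0,0,0.006,0,0,1,0],
    [0,0,0.006,0,0,1,0],
    [0,0,0.003,0,0,0.5,0],
    [0,0,0.003,0,0,0.5,0]
  ]
}}

```text
time_s: 18.45
tool_pos: [0.5844, 0.0313, 0.15]
tool_rot: [-180.0, -0.0, 101.0]
force: [-2.2, 0.1, 3.5]
grip_width: 0.0119
```

```bash
python3 m.py
```

```text
t 18.85 T [0.0815 0.1602 0.0396] sd [0.03  0.01  0.019] F [-1.    0.35  2.03] pos [0.5845 0.0313 0.1501] rot [180.    -0.   101.01] g 0.0118 eff [ 0.149 -0.316 -0.033] q7 -2.5
```

Call:
{"api": "drive_tool", "payload": {
  "commands": [
    [0,0,0.015,0,0,3,0],
    [0,0,0.015,0,0,3,0],
    [0,0,0.01,0,0,2,0],
    [0,0,0.006,0,0,1,0],
    [0,0,0.006,0,0,1,0],
    [0,0,0.006,0,0,1,0],
    [0,0,0.003,0,0,0.5,0],
    [0,0,0.003,0,0,0.5,0]
  ]
}}

```text
time_s: 19.52
tool_pos: [0.5844, 0.0313, 0.1494]
tool_rot: [-180.0, -0.0, 89.0]
force: [-1.2, 0.9, 1.1]
grip_width: 0.0117
```

```bash
python3 m.py;python3 - <<'E'
from h import *
s=env.read_camera("scene"); crop(s,340,110,460,200,6.5,"s11.png")
E
```

```text
t 19.9167 T [0.1917 0.082  0.0399] sd [0.029 0.029 0.033] F [-0.45  0.96  0.32] pos [0.5844 0.0313 0.1494] rot [-180.     -0.     89.01] g 0.0118 eff [ 0.276 -0.132 -0.038] q7 -13.9
```

View pics/s11.png

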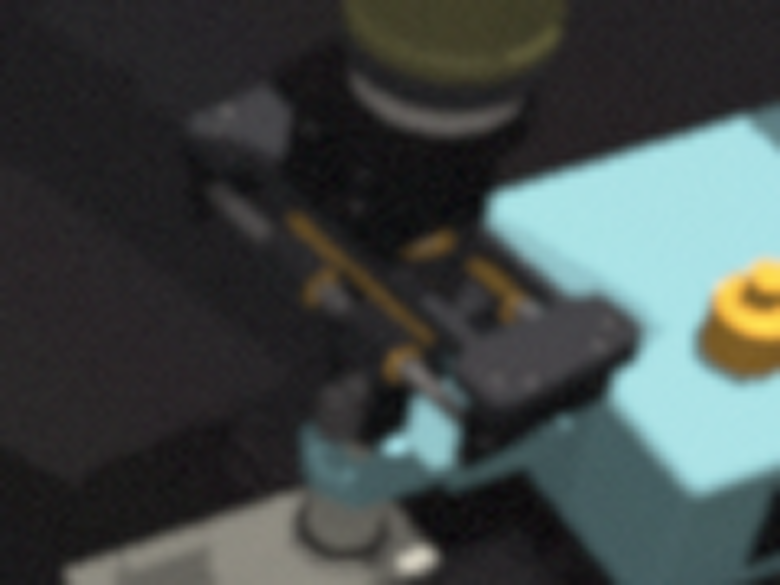

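Torque is steady at about 0.04 N m after 88.5°, so there is no contact yet. The scene view shows the shoe rim around (342,550), low over the circle. Continuing in 18° strokes.

Call:
{"api": "drive_tool", "payload": {
  "commands": [
    [0,0,0.02,0,0,3.5,0],
    [0,0,0.02,0,0,3.5,0],
    [0,0,0.02,0,0,3.5,0],
    [0,0,0.02,0,0,3.5,0],
    [0,0,0.006,0,0,1,0],
    [0,0,0.006,0,0,1,0],
    [0,0,0.006,0,0,1,0],
    [0,0,0.003,0,0,0.5,0],
    [0,0,0.003,0,0,0.5,0]
  ]
}}

```text
time_s: 20.72
tool_pos: [0.5844, 0.0313, 0.1484]
tool_rot: [-180.0, 0.0, 71.0]
force: [-0.8, 1.8, 0.4]
grip_width: 0.0116
```

```bash
python3 m.py
```

```text
t 21.1167 T [0.284  0.1132 0.0425] sd [0.019 0.018 0.02 ] F [-0.9   1.22 -0.02] pos [0.5844 0.0313 0.1484] rot [-179.99    0.     71.01] g 0.012 eff [ 0.428 -0.203 -0.041] q7 -31.1
```

Call:
{"api": "drive_tool", "payload": {
  "commands": [
    [0,0,0.02,0,0,3.5,0],
    [0,0,0.02,0,0,3.5,0],
    [0,0,0.02,0,0,3.5,0],
    [0,0,0.02,0,0,3.5,0],
    [0,0,0.006,0,0,1,0],
    [0,0,0.006,0,0,1,0],
    [0,0,0.006,0,0,1,0],
    [0,0,0.003,0,0,0.5,0],
    [0,0,0.003,0,0,0.5,0]
  ]
}}

```text
time_s: 21.87
tool_pos: [0.5844, 0.0313, 0.1474]
tool_rot: [-180.0, 0.0, 53.0]
force: [-0.8, 1.5, 0.4]
grip_width: 0.012
```

```bash
python3 m.py
```

```text
t 22.2667 T [0.3744 0.2755 0.0406] sd [0.03  0.021 0.019] F [-1.56  1.81  0.14] pos [0.5844 0.0313 0.1474] rot [-179.99    0.     53.01] g 0.0117 eff [ 0.583 -0.406 -0.041] q7 -48.4
```

Call:
{"api": "drive_tool", "payload": {
  "commands": [
    [0,0,0.02,0,0,3.5,0],
    [0,0,0.02,0,0,3.5,0],
    [0,0,0.02,0,0,3.5,0],
    [0,0,0.02,0,0,3.5,0],
    [0,0,0.006,0,0,1,0],
    [0,0,0.006,0,0,1,0],
    [0,0,0.006,0,0,1,0],
    [0,0,0.003,0,0,0.5,0],
    [0,0,0.003,0,0,0.5,0]
  ]
}}

```text
time_s: 23.02
tool_pos: [0.5844, 0.0313, 0.1465]
tool_rot: [-180.0, 0.0, 35.0]
force: [-2.2, 1.7, 1.0]
grip_width: 0.012
```

```bash
python3 m.py
```

```text
t 23.4167 T [0.4502 0.5063 0.0665] sd [0.053 0.036 0.026] F [-2.15  1.85  1.44] pos [0.5844 0.0313 0.1464] rot [-1.7999e+02  1.0000e-02  3.5010e+01] g 0.0118 eff [ 0.747 -0.789 -0.06 ] q7 -65.7
```

The torque rose from about 0.041 to 0.063 N m (effort 7 went from −0.041 to −0.060), which suggests first contact. Going on in small steps.

Call:
{"api": "drive_tool", "payload": {
  "commands": [
    [0,0,0.008,0,0,1.5,0],
    [0,0,0.008,0,0,1.5,0],
    [0,0,0.006,0,0,1,0],
    [0,0,0.006,0,0,1,0],
    [0,0,0.003,0,0,0.5,0],
    [0,0,0.003,0,0,0.5,0]
  ]
}}

```text
time_s: 23.92
tool_pos: [0.5844, 0.0313, 0.1462]
tool_rot: [180.0, 0.0, 29.0]
force: [-3.8, 2.3, 2.7]
grip_width: 0.012
```

```bash
python3 m.py
```

```text
t 24.3167 T [0.5403 0.7428 0.0802] sd [0.019 0.034 0.03 ] F [-3.35  2.32  3.14] pos [0.5844 0.0313 0.1461] rot [-1.800e+02  1.000e-02  2.901e+01] g 0.0116 eff [ 0.883 -1.148 -0.081] q7 -71.4
```

Call:
{"api": "drive_tool", "payload": {
  "commands": [
    [0,0,0.005,0,0,1.5,0],
    [0,0,0.005,0,0,1.5,0],
    [0,0,0.003,0,0,1,0],
    [0,0,0.003,0,0,1,0],
    [0,0,0.003,0,0,0.5,0],
    [0,0,0.003,0,0,0.5,0]
  ]
}}

```text
time_s: 24.82
tool_pos: [0.5844, 0.0313, 0.1459]
tool_rot: [180.0, 0.0, 23.0]
force: [-3.6, 2.6, 4.0]
grip_width: 0.0118
```

```bash
python3 m.py;python3 - <<'E'
from h import *
s=env.read_camera("scene"); crop(s,340,110,460,200,6.5,"s12.png")
w=env.read_camera("wrist"); cv2.imwrite("pics/w12.png",w["img"])
E
```

```text
t 25.2167 T [0.5998 0.8313 0.105 ] sd [0.039 0.039 0.019] F [-3.59  2.59  3.67] pos [0.5844 0.0312 0.1459] rot [-180.      0.     23.01] g 0.0117 eff [ 0.994 -1.255 -0.103] q7 -77.2
```

View pics/s12.png

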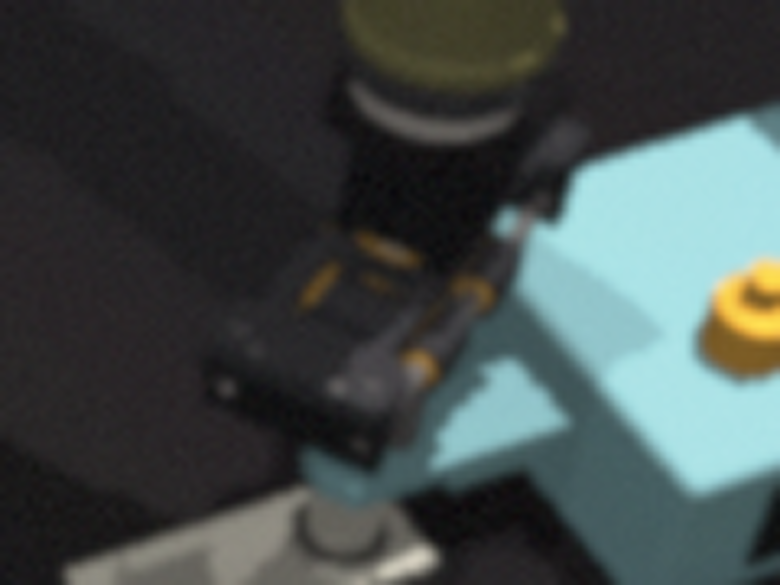

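View pics/w12.png

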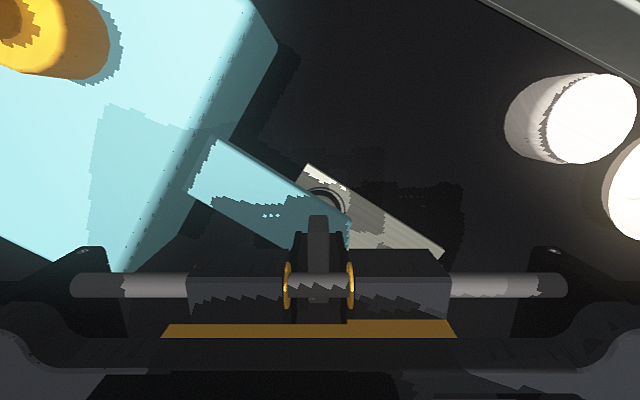

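Torque rises steadily by 0.022 N m per 6°, to about 0.104, which is 0.063 above free running. That gives roughly 4–6.5 N, well inside 1–15 N. Letting go and rising.

Call:
{"api": "drive_tool", "payload": {
  "commands": [
    [0,0,0,0,0,0,0.6],
    [0,0,0,0,0,0,0.6],
    [0,0,0,0,0,0,0.6],
    [0,0,0,0,0,0,0.6],
    [0,0,0,0,0,0,0.6],
    [0,0,0,0,0,0,0.6],
    [0,0,0,0,0,0,0.6],
    [0,0,-1,0,0,0,0.6],
    [0,0,-2,0,0,0,0.6],
    [0,0,-3,0,0,0,0.6],
    [0,0,-3,0,0,0,0.6],
    [0,0,-2,0,0,0,0.6],
    [0,0,0,0,0,0,0.6],
    [0,0,0,0,0,0,0.6]
  ]
}}

```text
time_s: 26.48
tool_pos: [0.5853, 0.0314, 0.258]
tool_rot: [179.9, -0.2, 23.0]
force: [0.2, -0.3, -0.7]
grip_width: 0.0526
```

```bash
python3 m.py;python3 - <<'E'
from h import *
s=env.read_camera("scene"); cv2.imwrite("pics/s13.png",s["img"])
w=env.read_camera("wrist"); cv2.imwrite("pics/w13.png",w["img"])
E
```

```text
t 26.8833 T [-0.0004  0.0069  0.024 ] sd [0.019 0.028 0.023] F [-0.21 -0.1  -0.08] pos [0.5842 0.0312 0.255 ] rot [-1.7997e+02  8.0000e-02  2.3000e+01] g 0.052 eff [-0.04  -0.052  0.   ] q7 -75.7
```

View pics/s13.png

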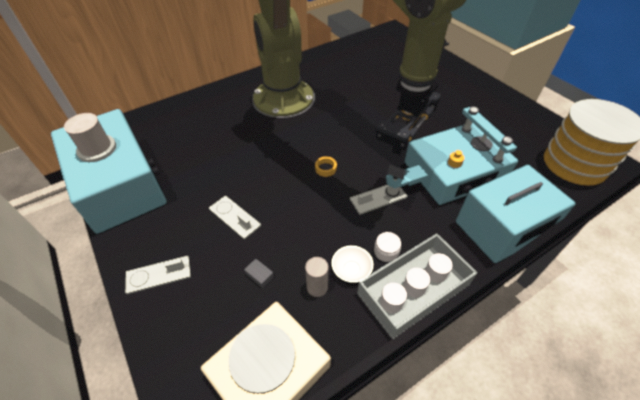

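View pics/w13.png

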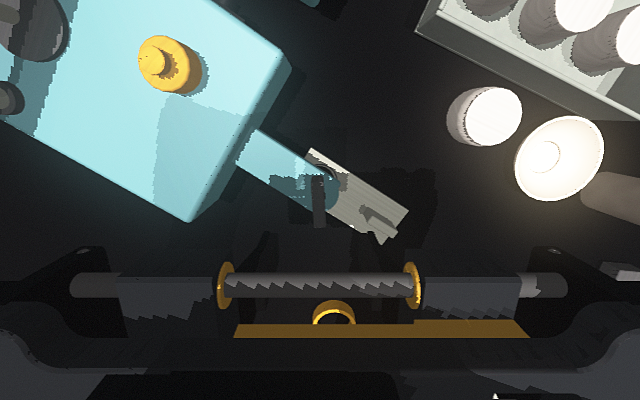

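The gripper is clear. The bar is at (320,200), the plate is under the lug with rear corners near (408,210) and (385,244), and the bystanders are undisturbed. Last check on the plate position.

```bash
python3 - <<'E'
from h import *
w=env.read_camera("wrist"); crop(w,230,120,430,260,4,"w14.png")
t=env.read_camera("top"); s=env.read_camera("scene")
for p in [(408,210),(385,244),(310,148)]: print(ray(w,*p,.008).round(4))
a=ray(w,408,210,.008)[:2];b=ray(w,385,244,.008)[:2];c=ray(w,310,148,.008)[:2]
n=(c-a)/np.linalg.norm(c-a); print(np.linalg.norm(c-a),np.linalg.norm(a-b),np.degrees(np.arctan2(n[1],n[0])),"circle",(a+b)/2+.12*n)
E
```

```text
[ 0.5941 -0.0925  0.008 ]
[ 0.5384 -0.0873  0.008 ]
[0.6184 0.0564 0.008 ]
0.1508453805309966 0.05593895836338035 80.74897221283896 circle [0.58555138 0.02857129]
```

View pics/w14.png

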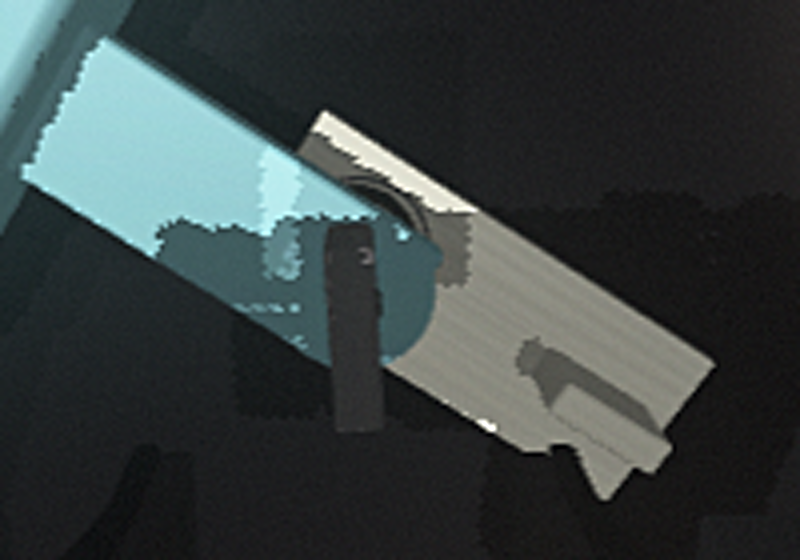

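The plate hasn't moved: yaw is about 80.5°, and the circle at (0.5855,0.0286) is within about 2 mm of the axis. Handing in.

```bash
python3 -c "
from cell import env
print(env.sign_off())"
```

```text
the job is handed in; nothing more can be done
None
```

The bearing plate is flat under the levelling foot, the foot is screwed down onto it lightly, and I have handed the job in. No verdict was reported.

- **Plate:** I gripped the leftmost plate by its rib and slid it along the bench under the foot. After release, the camera checks put its circle about 1 to 2 mm from the foot's axis.
- **Foot:** I turned the wing handle about 154° clockwise in one hold. It ran freely at about 0.04 N m for the first 125°, then the torque rose steadily by about 0.02 N m per 6°. I stopped at about 0.10 N m, then let go and rose clear.
- **Contact force:** The torque rise suggests about 3 to 6.5 N on the plate. This is an estimate, because the force cannot be measured directly.
- **Readings that disagreed:**
  - Free-running torque read about 0.04 N m, not the stated 0.06. If the scale is off by that much, the force could be up to about 9 N, still under 15 N.
  - The wrist torque sensor still read about 0.02 N m with nothing held, so I relied mainly on the last joint's effort.
- **Surroundings:** In the last pictures the bystanders appear unmoved (by eye), and the gripper is open and clear of everything. The clock was at about 27 s of the 72 s allowed.

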